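# Hold a spring clip gaping over a picture card

### The arm

A 7-joint arm with a two-finger parallel gripper is mounted at the origin on the work surface. World frame = base frame: x ahead of the robot, y to its left, z up, the work surface at z = 0. Lengths are in m, angles in rad, forces in N, time in s.
With the tool pointing down it reaches from about 0.35 to 0.775 m from the base axis. Payload 3.1 kg.
Tool frame: the origin (TCP) lies between the finger pads; the fingertips stand 17 mm ahead of it and the grasp point (between the pads) lies 2 mm behind it; z points along the fingers, y is the line along which they close (so a half turn about z gives the same grasp; the last joint's range is limited). The gripper opens to 85 mm and grips with 20 to 120 N. Pads are 22 mm wide; open, the fingers measure 114 mm over their backs; the gripper's body (76 mm by 85 mm) begins 54 mm behind the grasp point. The pads swing forward as they close: fully open they stand 13 mm farther back than shut.
Start: joints at [1.294, 0.311, 0.014, 1.512, -0.004, 1.319, -0.027], TCP at [0.128, -0.535, 0.248] pointing down, gripper open.
Joint ranges: [-2.7, 2.7], [-0.3, 1.91], [-1.27, 1.3], [0.12, 2.57], [-1.44, 4.58], [0.2, 2.03], [-3.05, 3.05]. Speed limits (rad/s): [2.79, 2.79, 3.14, 3.14, 3.14, 3.14, 3.14].

### API

Orientations are given as [roll, pitch, yaw] about the fixed x, y, z axes, in that order (R = Rz(yaw) Ry(pitch) Rx(roll)).
In Python, from cell import ctrl gives the robot as it stands.
- The arm moves only by the tool step_arm, never from a script. Its argument "series" is a list that holds one entry, the list of rows, each a list of 5 numbers: the shift along the world's x, y, z in units of 10 cm (1.0 is 10 cm), then the turn about the world's z in units of 360 degrees (1.0 is 360 degrees), then the closure, from 0 (fully open) to 1 (shut). A call has 1 to 12 rows; each row is the pose to reach, as a shift and turn from the pose commanded when the call began, turning the shorter way round; what a row does not reach only later rows make up. A row lasts 1/10 s, in which the tool goes at most 50 mm and 8.59 degrees, less where a joint would pass 70% of its speed; a pose out of reach is approached as far as the arm can. A call with a number of a shift or a turn outside -1 to 1 is refused whole. A call with a gripper value outside its range is refused whole. The fingers move at their own pace and stop on an object; the grip force is fixed at half the most. Time passes only in rows, so rows that repeat a pose let the fingers close. It gives the time, the measured TCP pose, the force, the opening and the grip force at its end, in the units of the state.
- ctrl.observe(): the state, without advancing time (a new reading comes with each control period).
- ctrl.read_camera(name): name is "scene" or "top" or "wrist"; returns a dict with "color" (400x640x3 uint8, blue, green, red), "mtx" (3x3 intrinsics, pixels), "D" ([k1, k2, p1, p2, k3] as OpenCV has them; the pictures are not rectified), "R" (3x3) and "t" (3): a world point X has camera coordinates R X + t. Camera axes: x right, y down, z forward; pixel columns grow to the right and rows downward; lengths in m; the calibration is good to about 2 mm. A picture is of the moment at which its call begins. There is no depth.
- ctrl.job_done(): hands the job in; it is judged then, once.
The state is a dict: "clock": time; "qpos": joint angles; "dq": joint speeds; "effort": joint torques, N m; "tcp_pos": TCP position; "ee_rot": TCP orientation; "force": force on the tool from outside, world axes, zero at the start; "moment": the same for the moment, N m; "width": finger opening in m; "grasp_force": force on a finger pad.
Only numpy, scipy, OpenCV 4.12 (cv2) and the standard library are available. Lean on these libraries where they do the work, as an engineer would, in place of code of your own. Each camera call takes 0.05 s, during which the arm holds its last target. There are 200 camera calls.

### The job

The big black spring clip is clamped on the steel fin of the wooden rack: squeeze its two tails so that it opens, lift it off, and lower it jaws down over the middle of the top edge of the green picture card (not the blue one). Finish while still holding it there, upright, square to the card, still and squeezed wide open, with the card's edge standing well inside the gaping jaws and no part of the clip touching the card, so that I can slip a second print in beside it. Do not shift or tip the cards, and leave everything else where it stands.

Things in the scene. Friction and masses are not known exactly. Their poses are not given: they have to be found in the camera images.
- clip: Black spring clip, jaws down, 24 mm wide along its hinge, 60 g. Origin: middle of the steel hinge pin (radius 5 mm). z up to the tails, y along the pin, x the way tails and jaws spread (x and -x alike). Two flat tails splay up to 41 mm above the pin, tops 48 mm over the outside, upright and 21 mm at full squeeze. Pinch them along x near the tops. Jaws end 40 mm below the pin (37 open).
- clip_tails (a point): Point midway between the tail tops, 41 mm above the clip's pin; axes as the clip's. The spring resists each tail top with about 4.5 N to start and 7.5 N fully open (more if pinched lower): pinch with 15 to 25 N. Fingers may reach 24 mm below this point.
- clip_jaw (a joint): Opening of one jaw of the clip, rad (the other jaw mirrors it): -0.05 tips shut, about 0 clamped on the fin, 0.30 fully open at its stop, where the gap between the tips is 26 mm; 0.20 gives about 19 mm. Counts as wide open above 0.20.
- rack: Fixed wooden rack: foot 60 x 100 mm, 20 mm high, with an upright steel fin 4 mm thick, 80 mm wide, on its centre line, top 60 mm above the table. Origin: centre of the underside; x normal to the fin, y along it. The clip starts astride the fin, its pin 5 mm above the fin's top and up to 15 mm from the fin's middle, its x along the rack's x.
- green_card: The card to serve: stiff upright board 3 mm thick, 120 mm wide, its top 118 mm above the table, green print with a round cream disc and cream border on both faces, in a loose wooden foot 60 x 110 mm, 22 mm high (0.55 kg in all). Origin: centre of the foot's underside; x normal to the card, y along it, z up.
- green_card_edge (a point): Middle of the green card's top edge, 118 mm above the table; axes as the green card's. The clip's pin must end 6 to 28 mm above this point, so that the tips reach well below the edge.
- blue_card: The same board and foot, but dark blue print with three cream upright bars: leave it alone. It may stand in either of the two places. Origin and axes as the green card's.
- candle: loose bystander, to be left alone; origin at the centre of its underside. Black jar with lid, 72 mm across, 85 mm tall.
- diffuser: loose bystander, to be left alone; origin at the centre of its underside. Small glass bottle with thin reeds, 48 mm across, 160 mm tall with the reeds.
- plant: loose bystander, to be left alone; origin at the centre of its underside. Black pot, 96 mm across, with a green bush, about 180 mm tall.
- clock: loose bystander, to be left alone; origin at the centre of its underside. White alarm clock 45 x 100 mm, 75 mm tall.
- dish: loose bystander, to be left alone; origin at the centre of its underside. White shallow dish, 100 mm across, 22 mm high.
- mug: loose bystander, to be left alone; origin at the centre of its underside. Blue mug, 80 mm across, 90 mm tall, handle at its +y.

How it is judged:
By the outcome, as a careful person would: the job done as asked, in the order asked, and still so for the second after the job is handed in, while the arm keeps its last pose, push and grip.
It also fails if it takes over 38 s, if anything falls off the work surface, if the arm or the gripper's body presses on something with over 40 N, if the wrist force passes 120 N, or if a joint passes its speed limit or range.

## Working session

There is one attempt and no reset: what is moved stays moved. The work goes in short steps, Python scripts to look and compute and a tool call to move; the robot and the scene stay as the last step left them, time stands still between calls to the robot, and variables do not carry over. Pictures are saved under pics/ and viewed, at most 13 in all, crops included, and the job is handed in when it is done.

Besides the shell and the picture viewer there is one more tool, called after ">>>" as name(argument=value, ...), one argument or row to a line, values as JSON. step_arm: Moves the arm, as the interface text tells. Shifts and turns lie within -1 to 1; 1 stands for 10 cm of shift or 360 degrees of turn. Its arguments: {"type":"object","properties":{"series":{"type":"array"}},"required":["series"]}

```bash
mkdir -p pics; cat > h.py <<'E'
import numpy as np, cv2
from cell import ctrl
def cam(n,save=None):
    c=ctrl.read_camera(n)
    for k in("mtx","D","R","t"): c[k]=np.array(c[k],float)
    if save: cv2.imwrite(f"pics/{save}.png",c["color"])
    np.savez(f"{n}.npz",**{k:c[k] for k in("mtx","D","R","t","color")})
    return c
def load(n): return dict(np.load(f"{n}.npz"))
def ray(c,px,z):
    p=cv2.undistortPoints(np.array(px,float).reshape(-1,1,2),c["mtx"],c["D"]).reshape(-1,2)
    d=np.c_[p,np.ones(len(p))]@c["R"]; o=-c["R"].T@c["t"].ravel()
    return o+d*((z-o[2])/d[:,2])[:,None]
def proj(c,X):
    return cv2.projectPoints(np.array(X,float).reshape(-1,1,3),cv2.Rodrigues(c["R"])[0],c["t"],c["mtx"],c["D"])[0].reshape(-1,2)
E
python3 - <<'E'
from h import *
a=cam("scene","s1");b=cam("top","t1")
for c in(a,b): print(-c["R"].T@c["t"],c["R"][2],c["mtx"][0,0])
s=ctrl.observe();print({k:np.round(s[k],3) for k in s})
E
```

```text
[ 1.36869461 -0.22175804  0.81373456] [-0.72699426  0.18819359 -0.6603503 ] 375.07792787343567
[ 0.46273245 -0.03249118  1.42789786] [ 0.09804943  0.01102685 -0.99512045] 403.5869899334981
{'clock': np.float64(0.1), 'qpos': array([ 1.294,  0.312,  0.014,  1.513, -0.004,  1.319, -0.027]), 'dq': array([-0.001, -0.001, -0.001, -0.004,  0.   ,  0.   ,  0.001]), 'effort': array([ 0.0000e+00, -3.8085e+01,  1.4700e-01, -2.3124e+01,  1.2000e-02,
        8.0000e-03,  0.0000e+00]), 'tcp_pos': array([ 0.128, -0.534,  0.247]), 'ee_rot': array([-3.139,  0.   ,  0.235]), 'force': array([ 0.477, -0.242,  0.521]), 'moment': array([-0.041,  0.01 , -0.011]), 'grasp_force': np.float64(0.0), 'width': np.float64(0.085)}
```

View pics/s1.png

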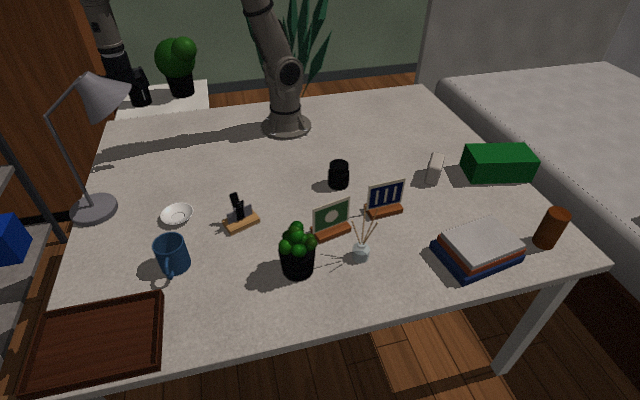

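View pics/t1.png

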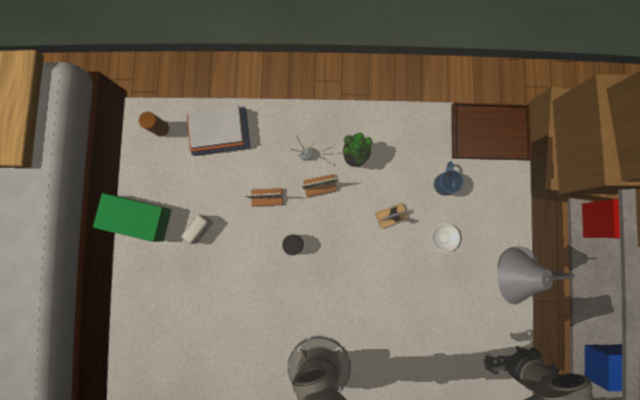

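The scene view shows the green card at (331,217), the blue card at (386,198), and the clip on its rack at (240,212). In the top view, the green card's foot is at (320,186), the blue card's at (267,197), and the rack's at (391,215). Next I'll measure the feet.

```bash
python3 - <<'E'
from h import *
c=load("top");im=c["color"];hsv=cv2.cvtColor(im,cv2.COLOR_BGR2HSV)
for n,(x,y),zt in(("rack",(391,215),.02),("green",(320,186),.022),("blue",(267,197),.022)):
    m=np.zeros(im.shape[:2],np.uint8);m[y-22:y+22,x-28:x+28]=1
    print(n,hsv[y,x-10],hsv[y-2,x+8],hsv[y+20,x])
    m&=((hsv[...,1]>85)&(hsv[...,0]<25)&(hsv[...,2]>50)).astype(np.uint8)
    ys,xs=np.nonzero(m)
    P=ray(c,np.c_[xs,ys],zt)[:,:2]
    r=cv2.minAreaRect((P*1000).astype(np.float32));print(len(xs),r)
    k,l,s,_=*cv2.boundingRect(m)[:2],0,0
v=cv2.resize(im[150:260,230:430],None,fx=4,fy=4,interpolation=cv2.INTER_CUBIC);cv2.imwrite("pics/t1c.png",v)
E
```

```text
rack [ 17 122 175] [ 17  62 107] [ 20  35 170]
326 ((528.5511474609375, -242.21343994140625), (58.81867980957031, 100.27763366699219), 21.3343448638916)
green [35 56 59] [ 14 104  83] [ 18  34 165]
391 ((629.3041381835938, 11.53207015991211), (59.0390625, 108.33003234863281), 13.837625503540039)
blue [13 56 73] [13 23 78] [ 18  34 172]
406 ((583.8508911132812, 197.05482482910156), (59.26028823852539, 109.6376724243164), 4.224289417266846)
```

View pics/t1c.png

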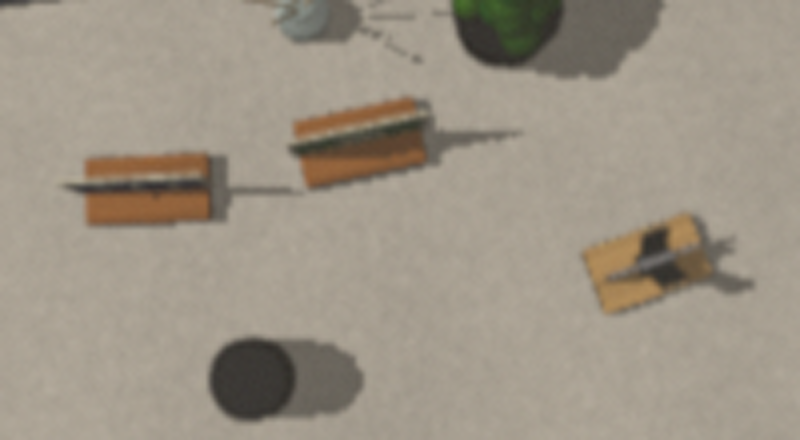

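Both feet measure true to size. The rack's centre is (0.529, -0.242) at 21.3°, and the green card's is (0.629, 0.0115) at 13.8°. I'm moving above the rack now; the tool yaw should be about 111.3°, a turn of +97.8°.

>>> step_arm(
  series=[
    [[0.33,0.25,0,0.023,0],[0.67,0.5,0,0.046,0],[1,0.73,0,0.068,0],[1,0.73,0,0.068,0]],
  ],
)

```text
clock: 0.5
tcp_pos: [0.2351, -0.4568, 0.248]
ee_rot: [-3.141, -0.006, 0.676]
force: [0.1, -0.2, -0.7]
width: 0.0853
grasp_force: 0.0
```

>>> step_arm(
  series=[
    [[0.33,0.25,0,0.023,0],[0.67,0.5,0,0.046,0],[1,0.73,0,0.068,0],[1,0.73,0,0.068,0]],
  ],
)

```text
clock: 0.9
tcp_pos: [0.334, -0.3834, 0.2482]
ee_rot: [3.14, -0.005, 1.103]
force: [0.3, 0.2, -0.3]
width: 0.0854
grasp_force: 0.0
```

>>> step_arm(
  series=[
    [[0.33,0.25,0,0.023,0],[0.67,0.5,0,0.046,0],[1,0.73,0,0.068,0],[1,0.73,0,0.068,0]],
  ],
)

```text
clock: 1.3
tcp_pos: [0.433, -0.3101, 0.248]
ee_rot: [3.138, -0.005, 1.528]
force: [-0.3, 1.0, 0.1]
width: 0.0855
grasp_force: 0.0
```

>>> step_arm(
  series=[
    [[0.33,0.25,0,0.023,0],[0.67,0.5,0,0.046,0],[1,0.73,0,0.068,0],[1,0.73,0,0.068,0],[1,0.73,0,0.068,0]],
  ],
)

```text
clock: 1.8
tcp_pos: [0.5279, -0.2428, 0.2475]
ee_rot: [-3.14, -0.001, 1.944]
force: [-0.7, -0.1, -0.4]
width: 0.0852
grasp_force: 0.0
```

```bash
python3 - <<'E'
from h import *
s=ctrl.observe();print({k:np.round(s[k],3) for k in("clock","qpos","tcp_pos","ee_rot","force")})
c=cam("wrist","w1");print(-c["R"].T@c["t"],c["R"][2])
print(proj(c,[[.5286,-.2422,.06],[.5286,-.2422,.106]]))
E
```

```text
{'clock': np.float64(1.8), 'qpos': array([ 0.742,  0.42 , -0.492,  1.407,  0.198,  1.365,  0.618]), 'tcp_pos': array([ 0.528, -0.243,  0.247]), 'ee_rot': array([-3.140e+00, -1.000e-03,  1.944e+00]), 'force': array([-0.698, -0.143, -0.366])}
[ 0.49923043 -0.16896399  0.37345456] [ 0.11273791 -0.28955265 -0.95049957]
[[319.61143136 182.29741117]
 [319.69601074 193.76757172]]
```

View pics/w1.png

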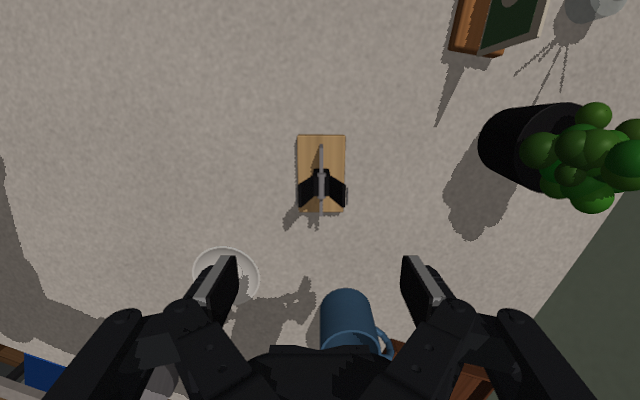

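The clip sits centred on column 322, between about row 168 (pin) and row 208 (tail tops). The fin is vertical in the picture, so the yaw is right. I'll crop in for the tail corners.

```bash
python3 - <<'E'
from h import *
c=load("wrist");im=c["color"][125:220,280:365]
g=im.max(2); m=((g<45)*255).astype(np.uint8)
cv2.imwrite("pics/w1c.png",np.hstack([cv2.resize(x,None,fx=4.5,fy=6,interpolation=cv2.INTER_NEAREST) for x in(im,cv2.cvtColor(m,cv2.COLOR_GRAY2BGR))]))
E
```

```text
(no output)
```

View pics/w1c.png

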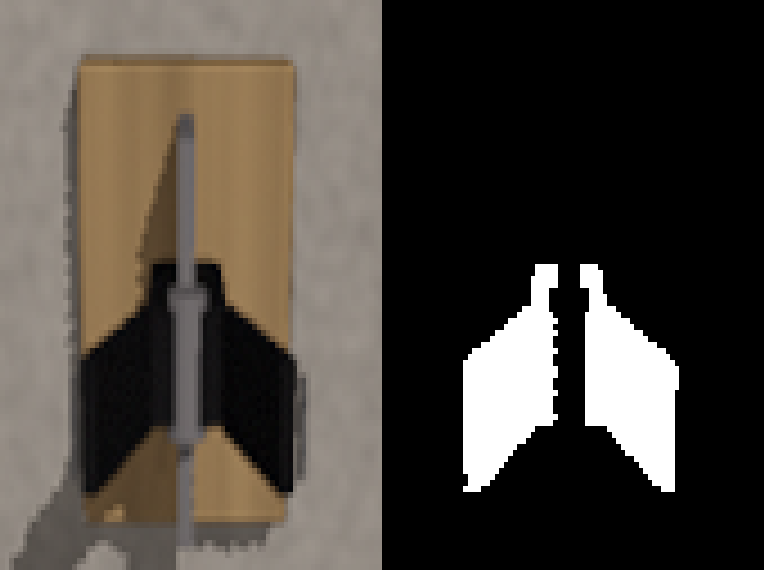

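The tail tops span columns 298 to 345.5 and rows 184 to 206.7. The pin spans rows 173 to 199 at column 321.8.

```bash
python3 - <<'E'
from h import *
c=load("wrist")
print(ray(c,[(321.8,195.4),(298,184),(298,206.7),(345.5,184),(345.5,206.7)],.106)); print(ray(c,[(321.8,186)],.069))
print(ray(c,[(298,130),(345,130)],.02))
E
```

```text
[[ 0.53113663 -0.2430016   0.106     ]
 [ 0.50538019 -0.24068693  0.106     ]
 [ 0.51338994 -0.26257919  0.106     ]
 [ 0.5483049  -0.2238571   0.106     ]
 [ 0.55743521 -0.24531071  0.106     ]]
[[ 0.53155443 -0.24313924  0.069     ]]
[[ 0.48409696 -0.20034149  0.02      ]
 [ 0.53713582 -0.1795453   0.02      ]]
```

The clip's tails centre is (0.531, -0.243). I'm descending to TCP z ≈ 0.102 and closing in stages.

>>> step_arm(
  series=[
    [[0.03,0,-0.4,0,0],[0.03,0,-0.8,0,0],[0.03,0,-1,0,0],[0.03,0,-1,0,0]],
  ],
)

```text
clock: 2.25
tcp_pos: [0.5264, -0.2447, 0.1444]
ee_rot: [-3.134, -0.005, 1.939]
force: [-0.6, -0.1, 0.0]
width: 0.0856
grasp_force: 0.0
```

>>> step_arm(
  series=[
    [[0,0,-0.25,0,0],[0,0,-0.45,0,0],[0,0,-0.45,0,0.2],[0,0,-0.45,0,0.35],[0,0,-0.45,0,0.4],[0,0,-0.45,0,0.4],[0,0,-0.45,0,0.4],[0,0,-0.45,0,0.4]],
  ],
)

```text
clock: 3.05
tcp_pos: [0.5313, -0.243, 0.1039]
ee_rot: [3.141, 0.001, 1.944]
force: [0.2, 0.6, -0.3]
width: 0.0514
grasp_force: 0.0
```

```bash
python3 - <<'E'
from h import *
s=ctrl.observe();print({k:np.round(s[k],4) for k in("clock","tcp_pos","ee_rot","force","width","grasp_force")})
c=cam("wrist")
v=cv2.resize(c["color"][100:400,160:480],None,fx=2,fy=2);cv2.imwrite("pics/w2.png",v)
E
```

```text
{'clock': np.float64(3.05), 'tcp_pos': array([ 0.5313, -0.243 ,  0.1039]), 'ee_rot': array([3.1410e+00, 8.0000e-04, 1.9439e+00]), 'force': array([ 0.2283,  0.6048, -0.2701]), 'width': np.float64(0.0514), 'grasp_force': np.float64(0.0)}
```

View pics/w2.png

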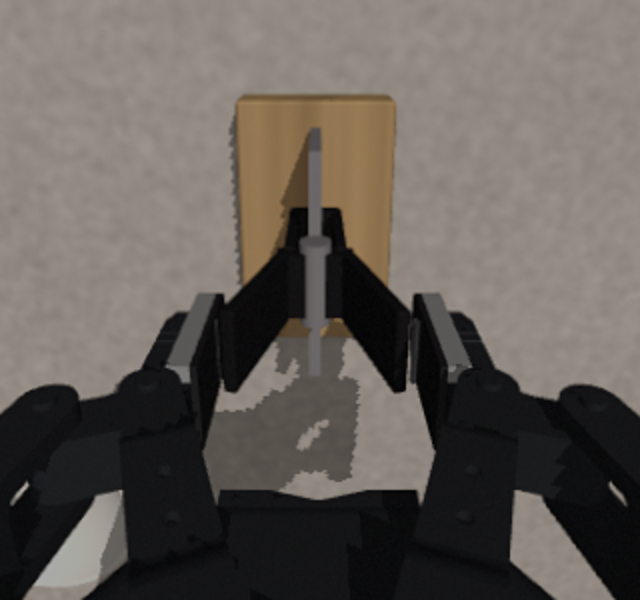

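The tails lie between the pads, which are about 1 mm off centre. I'll check the position along the fin before squeezing.

```bash
python3 - <<'E'
from h import *
c=load("wrist")
P=ray(c,[(160+220/2,100+313/2),(160+230/2,100+391/2),(160+408/2,100+311/2),(160+405/2,100+391/2)],.106)
print(P,P.mean(0))
E
```

```text
[[ 0.50529382 -0.24179181  0.106     ]
 [ 0.51480263 -0.26252041  0.106     ]
 [ 0.5480289  -0.22447137  0.106     ]
 [ 0.55697677 -0.24603071  0.106     ]] [ 0.53127553 -0.24370358  0.106     ]
```

>>> step_arm(
  series=[
    [[0,0,0,0,0.48],[0,0,0,0,0.54],[0,0,0,0,0.6],[0,0,0,0,0.65],[0,0,0,0,0.69],[0,0,0,0,0.72],[0,0,0,0,0.72],[0,0,0,0,0.72],[0,0,0,0,0.72]],
  ],
)

```text
clock: 4.0
tcp_pos: [0.5325, -0.2434, 0.1064]
ee_rot: [3.139, 0.003, 1.944]
force: [-1.5, 0.3, 11.6]
width: 0.0242
grasp_force: 9.2
```

```bash
python3 - <<'E'
from h import *
s=ctrl.observe();print({k:np.round(s[k],4) for k in("clock","tcp_pos","ee_rot","force","width","grasp_force")})
c=cam("wrist")
v=cv2.resize(c["color"][100:400,160:480],None,fx=2,fy=2);cv2.imwrite("pics/w3.png",v)
E
```

```text
{'clock': np.float64(4.0), 'tcp_pos': array([ 0.5325, -0.2434,  0.1064]), 'ee_rot': array([3.139 , 0.0034, 1.9439]), 'force': array([-1.5476,  0.3099, 11.6164]), 'width': np.float64(0.0242), 'grasp_force': np.float64(9.2338)}
```

View pics/w3.png

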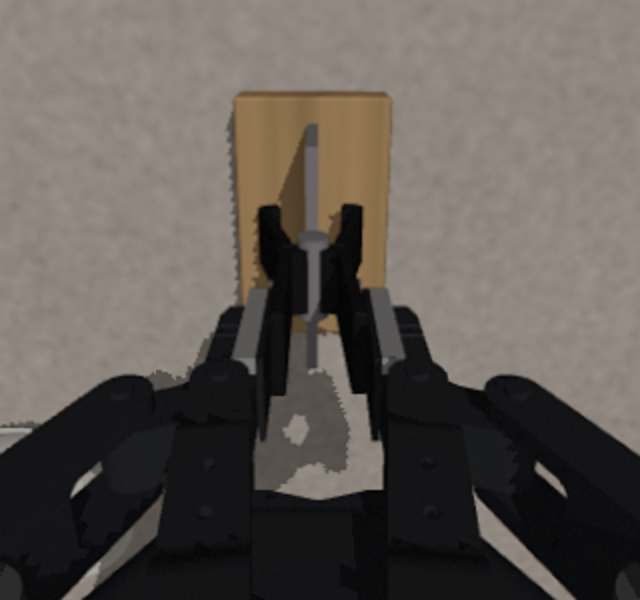

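The jaws are open, with a width of 24 mm and a 9 N grip; the upward force shows the pin pressing lightly on the fin. I'm lifting now.

>>> step_arm(
  series=[
    [[0,0,0.05,0,0.73],[0,0,0.15,0,0.73],[0,0,0.35,0,0.73],[0,0,0.6,0,0.73],[0,0,0.85,0,0.73],[0,0,1,0,0.73]],
  ],
)

```text
clock: 4.65
tcp_pos: [0.5318, -0.243, 0.2055]
ee_rot: [3.14, 0.002, 1.944]
force: [0.7, -0.0, -0.7]
width: 0.0229
grasp_force: 8.0
```

>>> step_arm(
  series=[
    [[0.1,0.2,0.2,-0.003,0.73],[0.2,0.5,0.35,-0.005,0.73],[0.3,0.75,0.35,-0.007,0.73],[0.33,0.85,0.35,-0.007,0.73]],
  ],
)

```text
clock: 5.05
tcp_pos: [0.5652, -0.1535, 0.2392]
ee_rot: [3.139, -0.002, 1.906]
force: [-0.3, 0.9, -0.4]
width: 0.0231
grasp_force: 7.6
```

>>> step_arm(
  series=[
    [[0.1,0.3,0,-0.003,0.73],[0.2,0.6,0,-0.006,0.73],[0.28,0.8,0,-0.007,0.73],[0.28,0.8,0,-0.007,0.73],[0.28,0.8,0,-0.007,0.73]],
  ],
)

```text
clock: 5.55
tcp_pos: [0.5914, -0.079, 0.2376]
ee_rot: [-3.139, 0.001, 1.856]
force: [0.6, -0.6, -0.5]
width: 0.0228
grasp_force: 7.5
```

```bash
python3 - <<'E'
from h import *
s=ctrl.observe();print({k:np.round(s[k],4) for k in("clock","qpos","tcp_pos","ee_rot","force","width","grasp_force")})
c=cam("wrist","w4")
print(proj(c,[[.6293,.0115,.118]]))
E
```

```text
{'clock': np.float64(5.55), 'qpos': array([ 0.4478,  0.4634, -0.5162,  1.3763,  0.2289,  1.3628,  0.2148]), 'tcp_pos': array([ 0.5914, -0.079 ,  0.2376]), 'ee_rot': array([-3.1394e+00,  9.0000e-04,  1.8561e+00]), 'force': array([ 0.5576, -0.6161, -0.5319]), 'width': np.float64(0.0228), 'grasp_force': np.float64(7.4692)}
[[393.30746573 113.49043545]]
```

View pics/w4.png

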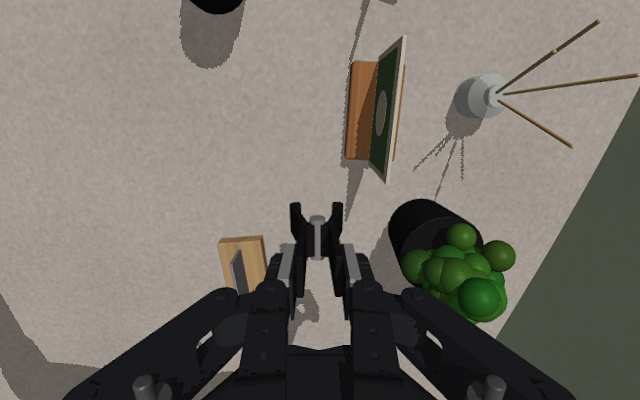

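The clip is held open, with its pin at about (318,237). The card's top edge runs from (405,37) to (388,183).

```bash
python3 - <<'E'
from h import *
c=load("wrist")
P=ray(c,[(404.5,37),(387,182.5)],.118);d=P[0]-P[1];print(P,P.mean(0),np.hypot(*d[:2]),np.degrees(np.arctan2(d[1],d[0]))-90)
print(ray(c,[(318,237),(318,217),(318,255)],.2376-.0414+.003))
im=c["color"];b=cv2.resize(im[20:200,330:430],None,fx=3,fy=3,interpolation=2);e=cv2.resize(im[190:330,260:380],None,fx=4,fy=540/140,interpolation=2)
cv2.imwrite("pics/w4c.png",np.hstack([b,e]))
E
```

```text
[[ 0.61756855  0.06792715  0.118     ]
 [ 0.64493059 -0.04544488  0.118     ]] [0.63124957 0.01124114 0.118     ] 0.11662717499613252 13.568704239539883
[[ 0.59049901 -0.07709876  0.1992    ]
 [ 0.58667553 -0.06404622  0.1992    ]
 [ 0.59410926 -0.08942411  0.1992    ]]
```

View pics/w4c.png

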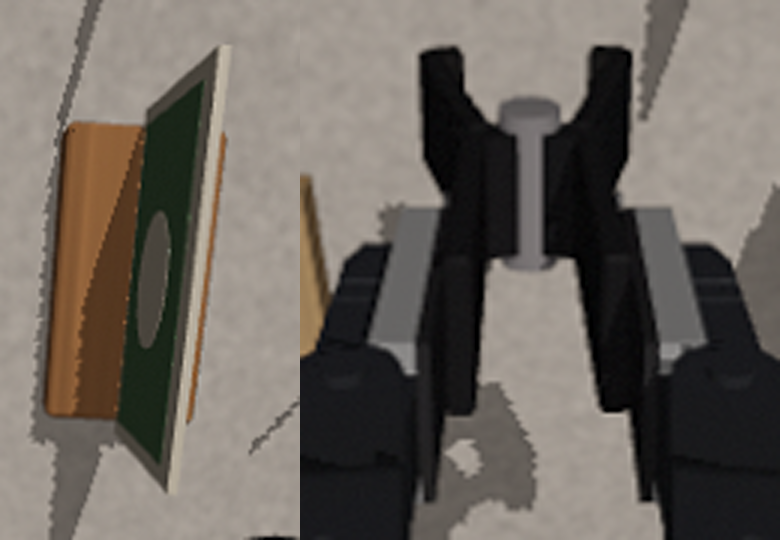

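The card's edge is at (0.631, 0.011), yaw 13.6°. I'm moving above it and taking a check measurement before lowering.

>>> step_arm(
  series=[
    [[0.1,0.25,0,-0.002,0.73],[0.22,0.5,0,-0.004,0.73],[0.34,0.75,0,-0.006,0.73],[0.4,0.89,0,-0.0075,0.73],[0.4,0.89,0,-0.0075,0.73],[0.4,0.89,0,-0.0075,0.73],[0.4,0.89,0,-0.0075,0.73]],
  ],
)

```text
clock: 6.3
tcp_pos: [0.6317, 0.0077, 0.2381]
ee_rot: [-3.14, 0.002, 1.805]
force: [0.7, -0.8, -0.8]
width: 0.023
grasp_force: 7.5
```

```bash
python3 - <<'E'
from h import *
s=ctrl.observe();print({k:np.round(s[k],4) for k in("clock","tcp_pos","ee_rot","force","width","grasp_force")})
c=cam("wrist");a=cam("scene")
print(proj(c,[[.631,.0112,.118]]),proj(a,[[.631,.0112,.118]]))
w=cv2.resize(c["color"][100:330,230:410],None,fx=2.2,fy=2.2,interpolation=2)
e=cv2.resize(a["color"][150:250,290:375],None,fx=4.6,fy=5.06,interpolation=2)
cv2.imwrite("pics/w5.png",np.hstack([w,e[:w.shape[0]]]))
E
```

```text
{'clock': np.float64(6.3), 'tcp_pos': array([0.6317, 0.0077, 0.2381]), 'ee_rot': array([-3.1405e+00,  2.2000e-03,  1.8049e+00]), 'force': array([ 0.7237, -0.8413, -0.8326]), 'width': np.float64(0.023), 'grasp_force': np.float64(7.4692)}
[[318.70120314 196.72747126]] [[331.57678436 202.74440578]]
```

View pics/w5.png

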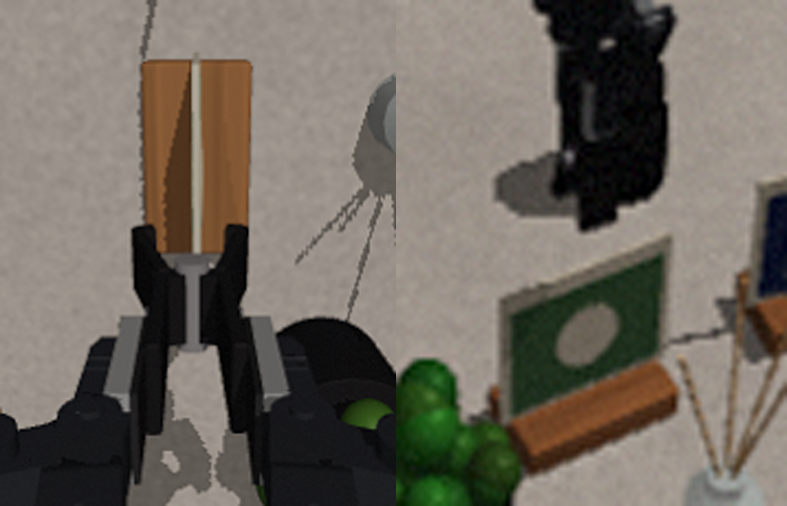

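The card's edge and the pin share column 318, parallel, and the scene view shows the jaws above the card. I'm shifting +2.5 mm along the card and lowering 62 mm.

>>> step_arm(
  series=[
    [[-0.01,0.025,-0.02,0,0.73],[-0.01,0.025,-0.1,0,0.73],[-0.01,0.025,-0.2,0,0.73],[-0.01,0.025,-0.3,0,0.73],[-0.01,0.025,-0.4,0,0.73],[-0.01,0.025,-0.5,0,0.73],[-0.01,0.025,-0.58,0,0.73],[-0.01,0.025,-0.62,0,0.73],[-0.01,0.025,-0.62,0,0.73],[-0.01,0.025,-0.62,0,0.73],[-0.01,0.025,-0.62,0,0.73],[-0.01,0.025,-0.62,0,0.73]],
  ],
)

```text
clock: 7.6
tcp_pos: [0.6313, 0.0137, 0.1769]
ee_rot: [3.14, 0.0, 1.809]
force: [0.3, -0.1, -0.4]
width: 0.0233
grasp_force: 7.5
```

```bash
python3 - <<'E'
from h import *
s=ctrl.observe();print({k:np.round(s[k],4) for k in("clock","tcp_pos","ee_rot","force","width","grasp_force")})
c=cam("wrist");a=cam("scene")
p=s["tcp_pos"]
print(proj(a,[[p[0],p[1],p[2]-.0414],[.631,.0112,.118]]))
w=cv2.resize(c["color"][100:330,230:410],None,fx=2.2,fy=2.2,interpolation=2)
e=cv2.resize(a["color"][170:240,300:360],None,fx=6.5,fy=7.23,interpolation=2)
cv2.imwrite("pics/w6.png",np.hstack([w,e[:w.shape[0]]]))
E
```

```text
{'clock': np.float64(7.6), 'tcp_pos': array([0.6313, 0.0137, 0.1769]), 'ee_rot': array([3.1404e+00, 2.0000e-04, 1.8088e+00]), 'force': array([ 0.2839, -0.1197, -0.4422]), 'width': np.float64(0.0233), 'grasp_force': np.float64(7.4671)}
[[332.63942061 197.92497086]
 [331.57678436 202.74440578]]
```

View pics/w6.png

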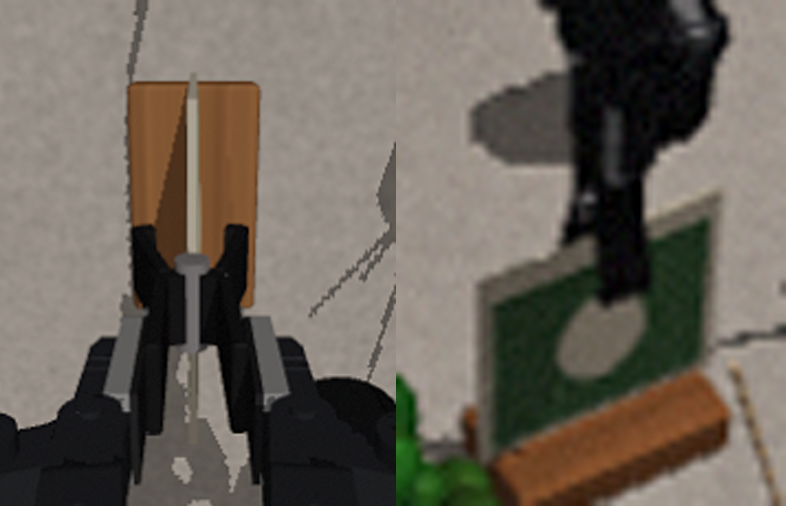

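The clip is astride the card's edge, centred on the pin and not touching. I'll check the centring along the edge, using the end rows 98 and 445 and the pin rows 255 to 350 in the crop.

```bash
python3 - <<'E'
from h import *
c=load("wrist");f=lambda x,y:(230+x/2.2,100+y/2.2)
P=ray(c,[f(193,98),f(193,444)],.118);print(P,P.mean(0),np.linalg.norm(P[0]-P[1]))
Q=ray(c,[f(193,255),f(193,352)],.1769-.0414+.003);print(Q,Q.mean(0),np.linalg.norm(Q[0]-Q[1]))
E
```

```text
[[ 0.61741119  0.06963093  0.118     ]
 [ 0.64578162 -0.04765833  0.118     ]] [0.6315964 0.0109863 0.118    ] 0.12067166722317794
[[ 6.27142900e-01  2.95806131e-02  1.38500000e-01]
 [ 6.34393147e-01 -3.95077914e-04  1.38500000e-01]] [0.63076802 0.01459277 0.1385    ] 0.030840041141935556
```

>>> step_arm(
  series=[
    [[0.004,-0.018,0,0,0.73],[0.008,-0.035,0,0,0.73],[0.008,-0.035,0,0,0.73],[0.008,-0.035,0,0,0.73],[0.008,-0.035,0,0,0.73],[0.008,-0.035,0,0,0.73],[0.008,-0.035,0,0,0.73],[0.008,-0.035,0,0,0.73]],
  ],
)

```text
clock: 8.5
tcp_pos: [0.6318, 0.0101, 0.1763]
ee_rot: [3.142, 0.0, 1.809]
force: [-0.5, -0.4, -0.5]
width: 0.0229
grasp_force: 7.5
```

```bash
python3 - <<'E'
from h import *
s=ctrl.observe();print({k:np.round(s[k],4) for k in("clock","tcp_pos","ee_rot","dq","force","width","grasp_force")})
c=cam("wrist")
w=cv2.resize(c["color"][100:330,230:410],None,fx=2.6,fy=2.6,interpolation=2)
cv2.imwrite("pics/w7.png",w)
E
```

```text
{'clock': np.float64(8.5), 'tcp_pos': array([0.6318, 0.0101, 0.1763]), 'ee_rot': array([3.1415, 0.    , 1.8089]), 'dq': array([-0.0004,  0.001 ,  0.0006, -0.0004, -0.0009, -0.001 , -0.0019]), 'force': array([-0.5371, -0.4421, -0.4877]), 'width': np.float64(0.0229), 'grasp_force': np.float64(7.4659)}
```

View pics/w7.png

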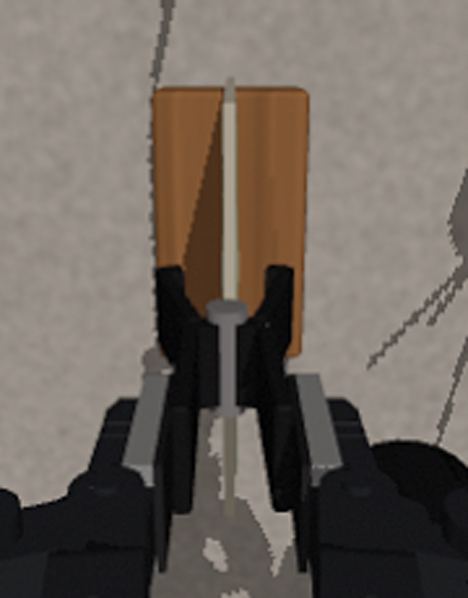

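The card's edge runs between the wide jaws at about column 229 of the crop, directly under the pin and parallel to it. Everything is still, so I'm handing in.

```bash
python3 -c "
from cell import ctrl
print(ctrl.job_done())"
```

```text
the job is handed in; nothing more can be done
None
```

The job is handed in: the arm is holding the clip still, upright and squeezed wide open over the middle of the green card's top edge, with the card well inside the jaws and, as far as the camera shows, nothing touching it.

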